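# Close a split bearing block over its shaft and hold the cap down for bolting

### The job

Gently, without dropping it, lay the stub shaft, which stands on end, on its side in the half bore of the block bolted to the bench, its two collars straddling the block, and let go of it. Then set the bearing cap down over it on the block's two dowels and press it fully home, flush on the joint face. Finish while still holding the cap firmly pressed down (about as hard as the weight of a full litre and a half bottle), ready for the bolts, and leave the other things on the bench where they are.

Things in the scene. Friction and masses are not known exactly. Their poses are not given: they have to be found in the camera images.
- block: lower half of a grey split bearing block, bolted down, fixed: body 96 (x) by 40 (y) by 46 mm high on a foot 140 mm long in x, 12 mm thick, a hex bolt at each end (tops 23 mm high). Origin: centre of its underside, z up. A brass-lined half bore, radius 16 mm, runs along its y in the top, axis at x = 0, z = 46 mm; the flat joint faces beside it lie at |x| = 16 to 48 mm, z = 46 mm
- block_joint (a point): middle of the block's joint face, on the bore's axis, 46 mm above the block's origin; axes as the block's. Two steel dowels, 8 mm in diameter, with tapered tips, stand 14 mm up from the joint faces at (x, y) = (+36.5, +10) and (-36.5, -10) mm. The seated cap's origin lies at this point, its x along the block's x either way round
- cap: loose grey bearing cap, 0.2 to 0.4 kg, joint face down on the bench, 96 (x) by 40 (y) mm. Origin: centre of its joint face (underside), z up. Its middle is a hub 50 mm wide in x and 40 mm high with flat upright sides at x = +-25 mm up to z = 28 mm, to be gripped across x; on either side an ear 14 mm thick reaches out to |x| = 48 mm
- cap_top (a point): centre of the cap's top, 40 mm above its joint face, under a 3.5 mm brass plug; axes as the cap's. The underside has a half bore, radius 16 mm, along y. Through the ears go dowel holes of 10 mm at (x, y) = (+36.5, +10) and (-36.5, -10) mm and bolt holes of 13 mm at (+36.5, -10) and (-36.5, +10) mm; a half turn about z changes nothing
- shaft: loose bright steel stub shaft, 0.3 to 0.55 kg, 132 mm long, standing on end on the bench. Origin: centre of its first (lower) end face; z is its axis, up at the start; both ends alike. Along z: end 26 mm in diameter from 0 to 36 mm, collar 40 mm in diameter to 42, journal 30 mm to 90, collar 40 mm to 96, end 26 mm to 132 mm
- shaft_mid (a point): middle of the shaft, on its axis, 66 mm from either end; axes as the shaft's. Lying in the block, the 48 mm journal bridges the block's 40 mm, the collars stand outside its two faces, and the axis lies about 1 mm below block_joint
- dish: bystander: grey steel parts dish, 132 mm across, 26 mm high, with the two cap bolts in it; origin: centre of its underside. Above and behind it is a fixed black spindle on a stand, an obstacle: its nose reaches out to x = 0.51 m at y = 0.02 m, 0.31 m above the bench, and a flange at x = 0.73 m spans y = -0.12 to 0.16 m from 0.2 m up
- bearing: bystander: ball bearing lying flat, 47 mm across, 14 mm high; origin: centre of its underside
- gear: bystander: small steel spur gear, 40 mm across, 26 mm high; origin: centre of its underside
- bottle: bystander: red dropper bottle with a black cap, standing, 33 mm across, 96 mm high; origin: centre of its underside
- ratchet: bystander: ratchet handle lying flat, 226 mm long along its y, 32 mm high; origin: under its middle
There are look-alikes about, which are no part of the job. Leave any orange look-alike of the shaft alone.

How it is judged:
By the outcome, as a careful person would: the job done as asked, in the order asked, and still so for the second after the job is handed in, while the arm keeps its last pose, push and grip.
It also fails if it takes over 64 s, if anything falls off the work surface, if the arm or the gripper's body presses on something with over 40 N, if the wrist force passes 120 N, or if a joint passes its speed limit or range.

### The arm

A 6-joint arm with a two-finger parallel gripper is mounted at the origin on a cart in front of the work surface, level with it; the furniture and walls round the work are solid. World frame = base frame: x ahead of the robot, y to its left, z up, the work surface at z = 0. Lengths are in m, angles in rad, forces in N, time in s.
With the tool pointing down it reaches from about 0.325 to 0.875 m from the base axis. Payload 4.4 kg.
Tool frame: the origin (TCP) lies midway between the tips of the shut fingers; the grasp point (between the pads) lies 19 mm behind it; z points along the fingers, y is the direction in which the jaws open and shut (so a half turn about z gives the same grasp; the last joint's range is limited). The gripper opens to 85 mm and grips with 20 to 120 N. Pads are 22 mm wide; open, the fingers measure 114 mm over their backs; the gripper's body (76 mm by 85 mm) begins 54 mm behind the grasp point. The pads swing forward as they close: fully open they stand 13 mm farther back than shut.
Start: joints at [-1.288, 0.207, 1.542, -0, 1.393, -0.15], TCP at [0.242, -0.522, 0.231] pointing down, gripper open.
Joint ranges: [-2.73, 2.73], [-0.86, 2.22], [0.23, 2.46], [-1.11, 4.25], [0.08, 2.63], [-2.82, 2.82]. Speed limits (rad/s): [2.79, 2.79, 3.14, 3.14, 3.14, 3.14].

### API

Orientations are given as a rotation vector (axis times angle).
In Python, from cell import manip, viewer, look_for, landmark_of gives the robot as it stands.
- The arm moves only by the shell command python3 -m pendant 'ROWS' [FORCE]. ROWS is JSON, a list that holds one entry, the list of rows, each a list of 7 numbers: the shift along the world's x, y, z in cm, then the turn, a rotation vector about the world's x, y, z in rad, then the opening in per cent of the stroke, from 0 (shut) to 100 (fully open). In form: [[[x, y, z, wx, wy, wz, grip], ...]]. A call has 1 to 20 rows; each row shifts and turns the pose as measured when the row begins; what a row does not reach is not made up. A row lasts 1/8 s, in which the tool goes at most 62.5 mm and 10.7 degrees, less where a joint would pass 70% of its speed; a pose out of reach is approached as far as the arm can. A call is refused whole if a number of a shift passes 6.25 or a number of a turn 0.188, either way. A call with a gripper value outside its range is refused whole. The fingers move at their own pace and stop on an object; FORCE is the grip in N (left out, the last holds). Time passes only in rows, so rows that do not move let the fingers close. It gives the time, the measured TCP pose, the force and the opening at its end, in the units of the state.
- manip.get_state(): the state, without advancing time (a new reading comes with each control period).
- viewer.snapshot(name): name is "side" or "top"; returns (picture, depth): 420x560x3 uint8, red, green, blue; 420x560 float32, m along the optical axis (not along the pixel's ray), 0 where there is no reading.
- viewer.camera_params(name): a dict with "intrinsics" (3x3 intrinsics, pixels), "R" (3x3) and "t" (3): a world point X has camera coordinates R X + t. Camera axes: x right, y down, z forward; pixel columns grow to the right and rows downward; lengths in m; the calibration is good to about 2 mm. A picture is of the moment at which its call begins. camera_params takes no time and is no camera call.
- manip.job_done(): hands the job in, once; it reports no verdict.
Trained networks look in the newest picture that a camera, given by its name, has taken for a name from the list of things; names that differ only in an ending like _2 or _b are one class to them, and where a whole thing is asked for, a point or a joint stands for the part that bears it (a point fixed in the world has none). Each returns a list of dicts, best first, with "confidence" (0 to 1); they miss things now and then, are a little off and sometimes report something else, mostly with a low value. They report only what shows in the picture. A call takes as long as a camera call. They do not tell look-alikes from the thing itself.
- look_for(name, camera): "box" ([left, top, right, bottom] in pixels, round what is visible of it).
- landmark_of(name, camera): "at" ([column, row] in pixels: a listed point, or the origin of a listed thing).
The state is a dict: "clock": time; "q": joint angles; "joint_velocities": joint speeds; "joint_torque": joint torques, N m; "tool_pos": TCP position; "eef_rot": TCP orientation; "ft_force": force on the tool from outside, world axes, zero at the start; "torque": the same for the moment, N m; "gripper_width": opening from 0.0 (shut) to 1.0 (fully open).
Only numpy, scipy, OpenCV 4.12 (cv2) and the standard library are available. Lean on these libraries where they do the work, as an engineer would, in place of code of your own. Each camera call takes 0.05 s, during which the arm holds its last target. There are 200 camera calls.

## Working session

There is one attempt and no reset: what is moved stays moved. The work goes in short steps, Python scripts to look and compute and a shell command to move; the robot and the scene stay as the last step left them, time stands still between calls to the robot, and variables do not carry over. Pictures are saved under pics/ and viewed, about 8 in all and at most 12, crops included, and the job is handed in when it is done.

```bash
ls; mkdir -p pics
cat > h.py <<'E'
import numpy as np, cv2
from cell import manip, viewer, look_for, landmark_of
def save(n,p): cv2.imwrite('pics/'+n,p[:,:,::-1])
def cam(c):
    k=viewer.camera_params(c); return np.array(k['intrinsics']),np.array(k['R']),np.array(k['t'])
def ray(c,uv):
    K,R,t=cam(c); d=R.T@np.linalg.solve(K,[uv[0],uv[1],1.]); return -R.T@t,d
def atz(c,uv,z):
    o,d=ray(c,uv); return o+d*(z-o[2])/d[2]
def proj(c,X):
    K,R,t=cam(c); p=K@(R@np.array(X)+t); return p[:2]/p[2]
def cloud(c,depth):
    K,R,t=cam(c); v,u=np.mgrid[:depth.shape[0],:depth.shape[1]]
    P=np.stack([(u-K[0,2])/K[0,0]*depth,(v-K[1,2])/K[1,1]*depth,depth],-1)
    W=(P-t)@R; W[depth==0]=np.nan; return W
E
python3 - <<'E'
from h import *
for c in ('top','side'):
    p,d=viewer.snapshot(c); save(c+'1.png',p); np.save('pics/'+c+'1.npy',d)
    K,R,t=cam(c); print(c,'pos',(-R.T@t).round(3),'fwd',R[2].round(2),K[0,0])
    W=cloud(c,d)
    for n in ['block','block_joint','cap','cap_top','shaft','shaft_mid','dish','bearing','gear','bottle','ratchet']:
        L=landmark_of(n,c)[:3]
        for l in L:
            u,v=map(int,np.round(l['at'])); w=W[v,u] if 0<=v<420 and 0<=u<560 else None
            print(n,round(l['confidence'],2),np.round(l['at'],1),None if w is None else w.round(3))
print(manip.get_state())
E
```

```text
pics
top pos [0.564 0.291 1.084] fwd [ 0.07  0.   -1.  ] 473.58992052602076
block 0.88 [331.7 251.9] [0.537 0.184 0.032]
block_joint 0.56 [331.6 253.4] [0.535 0.185 0.032]
cap 0.74 [251.6 225.8] [0.598 0.359 0.046]
cap_top 0.8 [253.6 221.1] [0.609 0.355 0.043]
cap_top 0.5 [229.  271.9] [0.503 0.402 0.122]
shaft 0.9 [290.3 133.6] [0.789 0.272 0.095]
shaft 0.72 [349.2 198.4] [0.65  0.152 0.094]
shaft 0.61 [197.2 293.2] [0.46  0.472 0.095]
shaft_mid 0.76 [228.3 270.6] [0.506 0.403 0.134]
shaft_mid 0.67 [350.5 196.6] [0.651 0.152 0.11 ]
shaft_mid 0.66 [289.8 125.7] [0.797 0.273 0.132]
dish 0.68 [403.6 255.7] [0.523 0.018 0.002]
bearing 0.56 [269.4 282.6] [0.47  0.326 0.015]
gear 0.73 [307.2 190.2] [0.677 0.235 0.016]
bottle 0.56 [280.1 168.8] [0.72  0.295 0.062]
ratchet 0.78 [166.5 236.4] [0.58  0.554 0.023]
side pos [0.132 1.04  0.524] fwd [ 0.51 -0.75 -0.43] 494.8912281121234
block 0.86 [346.2 242. ] [0.525 0.204 0.013]
block_joint 0.67 [345.1 224.5] [0.546 0.171 0.036]
cap 0.85 [272.7 271.1] [0.588 0.384 0.014]
cap 0.63 [276.9 253.8] [0.593 0.363 0.039]
cap_top 0.67 [275.3 253.8] [0.5
[... 582 characters left out ...]
 [215.8 331.7] [0.558 0.585 0.019]
{'clock': 1.2, 'q': array([-1.28749376e+00,  2.06589835e-01,  1.54148040e+00,  3.40408192e-05,
        1.39349304e+00, -1.50533078e-01]), 'joint_velocities': array([ 0.00053844, -0.00066539, -0.00145818,  0.00221588, -0.0009065 ,
       -0.00093529]), 'joint_torque': array([-4.94093110e-04, -3.83057463e+01, -2.91969341e+01, -1.79459316e-04,
        8.78593764e-04, -8.19633811e-06]), 'tool_pos': array([ 0.24169036, -0.52175576,  0.23129676]), 'eef_rot': array([3.06794637e+00, 6.76120735e-01, 5.55779668e-05]), 'ft_force': array([-0.09359239,  0.6257759 ,  0.13513498]), 'torque': array([0.0080591 , 0.01045797, 0.00290878]), 'gripper_width': 1.0032885673454313}
```

Run:
```python
import cv2,numpy as np
a=cv2.imread('pics/top1.png')[70:340,110:460]; cv2.imwrite('pics/a.png',cv2.resize(a,None,fx=2.2,fy=2.2,interpolation=3))
b=cv2.imread('pics/side1.png')[110:400,130:460];cv2.imwrite('pics/b.png',cv2.resize(b,None,fx=2.05,fy=2.05,interpolation=3))
```

```text
(no output)
```

View pics/a.png

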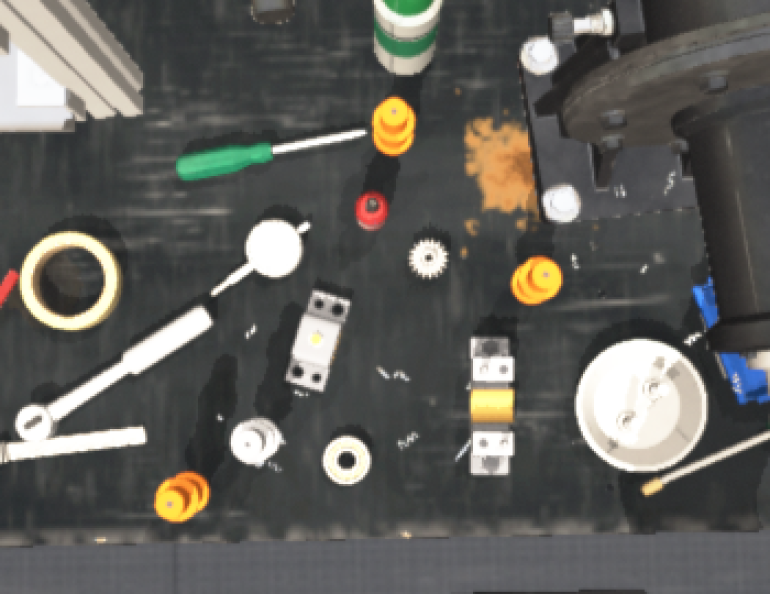

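View pics/b.png

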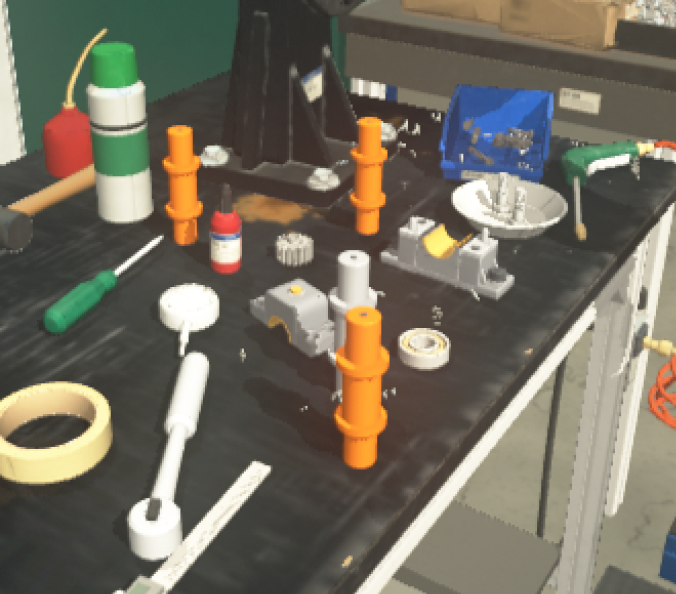

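The top crop shows the steel shaft at full-image (226,270), cap at (254,225), block at (333,253) with its x along world x. The three orange look-alikes are at (199,293), (289,127) and (354,197). The side view confirms that the steel shaft stands just behind the nearest orange one.

Run:
```python
from h import *
import cv2
for c in ('top','side'):
    W=cloud(c,np.load(f'pics/{c}1.npy')); im=cv2.imread(f'pics/{c}1.png')
    def sel(x,y,r,z0,z1):
        m=(np.hypot(W[...,0]-x,W[...,1]-y)<r)&(W[...,2]>z0)&(W[...,2]<z1); return W[m],im[m]
    P,_=sel(.506,.403,.04,.124,.14); print(c,'shaft top',len(P),P.mean(0).round(4),np.ptp(P,0).round(3), cv2.minEnclosingCircle(P[:,:2].astype('f4')))
    P,_=sel(.506,.403,.04,.098,.124); print(' shaft end',len(P),P.mean(0).round(4),P.min(0).round(4),P.max(0).round(4))
    P,_=sel(.506,.403,.04,.05,.085); 
    if len(P):print(' shaft jrn',len(P),P.mean(0).round(4),P.min(0).round(4),P.max(0).round(4))
    for n,x,y,r,z0,z1 in [('block face',.535,.184,.07,.042,.05),('block>30',.535,.184,.07,.03,.07),('foot',.535,.184,.09,.007,.03),('dowel',.535,.184,.07,.0525,.065),('cap',.605,.357,.065,.008,.05),('cap hub',.605,.357,.06,.02,.05),('captop',.605,.357,.06,.036,.05)]:
        P,_=sel(x,y,r,z0,z1)
        if len(P)<4: print(n,len(P));continue
        rc=cv2.minAreaRect((P[:,:2]*1000).astype('f4')); print(' ',n,len(P),np.round(rc[0],1),np.round(rc[1],1),round(rc[2],1),'zmed',np.median(P[:,2]).round(4))
        if n=='dowel':
            for s in (1,-1):
                Q=P[(P[:,0]-.535)*s>0]; print('   ',len(Q),Q.mean(0).round(4) if len(Q) else '')
    P,q=sel(.605,.357,.03,.034,.055); y=(q[:,0]<120)&(q[:,2]>170); print('  plug',y.sum(),P[y].mean(0).round(4) if y.any() else '')
```

```text
top shaft top 138 [0.5052 0.4149 0.1323] [0.025 0.024 0.013] ((0.5050627589225769, 0.4150877594947815), 0.013108967803418636)
 shaft end 35 [0.5078 0.4082 0.1074] [0.4857 0.3967 0.0981] [0.5229 0.434  0.1234]
  block face 351 [531.8 182.7] [37.8 93.7] 88.4 zmed 0.0464
  block>30 648 [531.8 182.4] [40.3 93.7] 88.5 zmed 0.0443
  foot 510 [533.2 189.8] [139.7 158.2] 38.7 zmed 0.0137
  dowel 24 [531.9 183.1] [82.4  7. ] 13.0 zmed 0.0584
    12 [0.5688 0.1916 0.0585]
    12 [0.4951 0.1739 0.0585]
  cap 700 [597.8 358.5] [ 40.2 104.4] 71.6 zmed 0.0368
  cap hub 416 [601.8 357.2] [40.2 49.9] 71.6 zmed 0.04
  captop 371 [601.9 357.2] [39.9 47.8] 72.0 zmed 0.0403
  plug 0 
side shaft top 152 [0.5035 0.4205 0.1302] [0.027 0.029 0.009] ((0.5060321092605591, 0.4164929687976837), 0.014986476860940456)
 shaft end 205 [0.5003 0.4255 0.1109] [0.4911 0.4123 0.0982] [0.514  0.4319 0.1239]
 shaft jrn 95 [0.5094 0.4303 0.0689] [0.5019 0.4251 0.0514] [0.5177 0.4341 0.0848]
  block face 252 [532.1 184.7] [43.5 96.5] 87.8 zmed 0.0453
  block>30 609 [531.9 184.4] [43.8 96.9] 87.4 zmed 0.041
  foot 695 [529.5 189.7] [169.  131.8] 56.5 zmed 0.0178
  dowel 22 [531.3 184.8] [81.4  7.1] 12.3 zmed 0.0568
    10 [0.5688 0.1941 0.0567]
    12 [0.4946 0.1771 0.057 ]
  cap 808 [602.2 360.4] [41.9 98. ] 71.1 zmed 0.0266
  cap hub 497 [601.7 360.4] [41.2 51.5] 71.9 zmed 0.037
  captop 269 [600.7 360.5] [41.1 45.9] 71.0 zmed 0.0395
  plug 10 [0.6016 0.3625 0.0425]
```

```bash
python3 -m pendant '[[[0.5,6,0.5,0,0,0,100],[0.8,6,0.5,0,0,0,100],[1.2,6,0.5,0,0,0.1,100],[1.5,6,0.5,0,0,0.12,100],[1.5,6,0.5,0,0,0.12,100],[1.5,6,0.5,0,0,0.12,100],[1.5,6,0.5,0,0,0.12,100],[1.5,6,0,0,0,0.12,100]]]' 80
```

```text
clock: 2.2
tool_pos: [0.3406, -0.0379, 0.2665]
eef_rot: [2.637, 1.7, 0.009]
ft_force: [1.3, -0.5, -0.9]
gripper_width: 1.001
```

```bash
python3 -m pendant '[[[0.5,5.5,0,0,0,0.13,65],[1,5.5,0,0,0,0.132,65],[2,5.5,0,0,0,0.132,65],[2.5,5.2,0,0.16,-0.005,0,65],[2.8,5.0,-1,0.16,-0.005,0,65],[2.8,4.8,-2,0.16,-0.005,0,65],[2.6,4,-3,0.16,-0.005,0,65],[2.3,3.2,-3,0.145,-0.005,0,65],[0,0,0,0,0,0,65]]]'
cat > st.py <<'E'
from h import *
from scipy.spatial.transform import Rotation as Ro
def st():
    s=manip.get_state(); M=Ro.from_rotvec(s['eef_rot']).as_matrix()
    print('t',round(s['clock'],2),'tcp',s['tool_pos'].round(4),'z',M[:,2].round(3),'y',M[:,1].round(3),'F',s['ft_force'].round(1),'w',round(s['gripper_width'],3),'q',s['q'].round(2))
    return s,M
if __name__=='__main__': st()
E
python3 st.py
```

```text
clock: 3.32
tool_pos: [0.5102, 0.3682, 0.1773]
eef_rot: [-1.766, -1.743, -0.792]
ft_force: [-0.9, -0.1, -0.8]
gripper_width: 0.65
t 3.33 tcp [0.5102 0.3682 0.1773] z [ 0.041  0.725 -0.687] y [ 0.999 -0.027  0.032] F [-0.9 -0.1 -0.8] w 0.65 q [ 0.1   0.27  1.82  0.92  1.12 -0.34]
```

```bash
python3 -m pendant '[[[-0.2,2,-2.2,0,0.032,0,65],[-0.2,2,-2.2,0,0,0,65],[-0.1,1.2,-1.4,0,0,0,65],[0,0.8,-1.0,0,0,0,65],[0,0.2,-0.2,0,0,0,65]]]'
python3 - <<'E'
from st import *
s,M=st()
a,_=viewer.snapshot('side'); b,_=viewer.snapshot('top')
u=proj('side',[.5055,.4155,.1]).astype(int); v=proj('top',[.5055,.4155,.1]).astype(int); print(u,v)
f=lambda p,c:cv2.resize(p[max(0,c[1]-65):c[1]+65,c[0]-60:c[0]+60],(390,420),interpolation=2)
save('c.png',np.hstack([f(a,u),f(b,v)]))
E
```

```text
clock: 3.95
tool_pos: [0.5095, 0.4324, 0.1143]
eef_rot: [-1.767, -1.731, -0.775]
ft_force: [-0.2, 1.4, 0.1]
gripper_width: 0.649
t 3.95 tcp [0.5095 0.4324 0.1143] z [ 0.028  0.726 -0.687] y [ 1.    -0.026  0.014] F [-0.2  1.4  0.1] w 0.649 q [ 0.22  0.41  1.78  1.    0.98 -0.36]
[302 251] [223 270]
```

View pics/c.png

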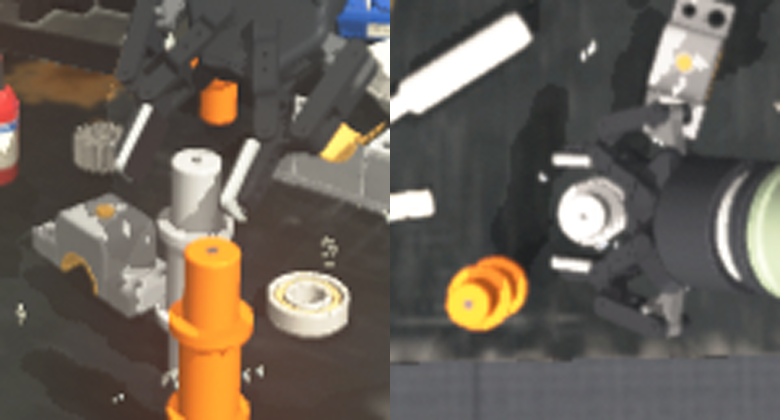

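Fingers straddle the steel shaft's upper end, centred on it (top view: fingers at rows 160/265, shaft at 213). I'll go a little lower, then close.

```bash
python3 -m pendant '[[[-0.1,-0.1,-0.5,0,0,0,65],[0,0,-0.3,0,0,0,50],[0,0,0,0,0,0,35],[0,0,0,0,0,0,20],[0,0,0,0,0,0,10],[0,0,0,0,0,0,10],[0,0,0,0,0,0,10]]]' 90; python3 st.py
```

```text
clock: 4.92
tool_pos: [0.5089, 0.4304, 0.1079]
eef_rot: [-1.766, -1.73, -0.776]
ft_force: [-1.5, -0.9, 1.7]
gripper_width: 0.28
t 4.92 tcp [0.5089 0.4304 0.1079] z [ 0.029  0.727 -0.686] y [ 1.    -0.027  0.014] F [-1.5 -0.9  1.7] w 0.28 q [ 0.22  0.42  1.79  1.01  0.98 -0.38]
```

```bash
python3 -m pendant '[[[0,0,0.3,0,0,0,10],[0,0,1,0,0,0,10],[0,0,2,0,0,0,10],[0,-0.5,3,0,0,0,10],[0,-0.8,3,0,0,0,10],[0,-1,3,-0.1,0.003,0,10],[0,-1,2,-0.16,0.005,0,10],[0,-1,1,-0.16,0.005,0,10],[0,-1,0,-0.16,0.005,0,10],[0,0,0,0,0,0,10]]]'
python3 - <<'E'
from st import *
st()
a,d=viewer.snapshot('side'); save('d.png',a[80:380,120:420]);print([ (round(l['confidence'],2),np.round(l['at'])) for l in landmark_of('shaft_mid','side')])
E
```

```text
clock: 6.18
tool_pos: [0.5026, 0.3711, 0.2589]
eef_rot: [-2.15, -2.079, -0.224]
ft_force: [0.1, 0.4, -5.1]
gripper_width: 0.28
t 6.17 tcp [0.5026 0.3711 0.2589] z [ 0.008  0.205 -0.979] y [ 0.999 -0.034  0.001] F [ 0.1  0.4 -5.1] w 0.28 q [0.4  0.22 1.49 0.19 1.35 0.4 ]
[(0.93, array([306., 299.])), (0.79, array([307., 196.])), (0.57, array([221., 200.])), (0.56, array([329., 161.]))]
```

View pics/d.png

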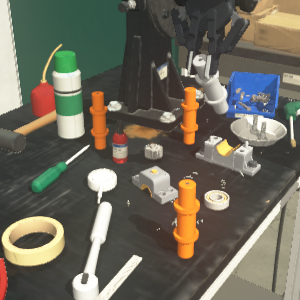

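```bash
python3 -m pendant '[[[0.4,-1.5,-0.5,-0.16,0.005,0,10],[0.4,-2,-0.5,-0.16,0.005,0,10],[0.4,-2.2,-1,-0.16,0.005,0,10],[0.4,-2.2,-1.5,-0.16,0.005,0,10],[0.4,-2.2,-2.5,-0.16,0.005,0,10],[0.4,-2.2,-3,-0.16,0.005,0,10],[0.4,-1.5,-3,0,0,0,10],[0,0,-2,0,0,0,10],[0,0,0,0,0,0,10],[0,0,0,0,0,0,10]]]'
python3 - <<'E'
from st import *
st()
for c in ('top','side'):
    a,d=viewer.snapshot(c); np.save(f'pics/{c}2.npy',d); save(c+'2.png',a); W=cloud(c,d)
    m=(abs(W[...,0]-.53)<.03)&(W[...,1]>.09)&(W[...,1]<.31)&(W[...,2]>.075)&(W[...,2]<.16)
    P=W[m]; print(c,len(P))
    for y0 in np.arange(.1,.27,.012):
        Q=P[abs(P[:,1]-y0)<.006]
        if len(Q)>3: print(round(y0,3),len(Q),'x',Q[:,0].min().round(4),Q[:,0].max().round(4),'zmax',Q[:,2].max().round(4),'ymin',Q[:,1].min().round(4))
a=cv2.imread('pics/top2.png')[180:320,250:410]; b=cv2.imread('pics/side2.png')[120:260,270:430]
cv2.imwrite('pics/e.png',cv2.resize(np.hstack([a,b]),None,fx=2.5,fy=2.5,interpolation=3))
E
```

```text
clock: 7.52
tool_pos: [0.5252, 0.2229, 0.0986]
eef_rot: [1.838, 1.752, -0.743]
ft_force: [0.7, 0.2, -4.5]
gripper_width: 0.277
t 7.53 tcp [0.5252 0.2229 0.0986] z [-0.052 -0.68  -0.731] y [ 0.998 -0.055 -0.019] F [ 0.7  0.2 -4.5] w 0.277 q [ 0.56  0.68  1.35 -0.58  1.61  0.74]
top 1222
0.112 17 x 0.5051 0.5271 zmax 0.1255 ymin 0.115
0.124 75 x 0.503 0.5275 zmax 0.1295 ymin 0.1181
0.136 74 x 0.5053 0.5297 zmax 0.1278 ymin 0.13
0.148 78 x 0.5044 0.5363 zmax 0.1344 ymin 0.1423
0.16 105 x 0.5 0.5382 zmax 0.1338 ymin 0.1544
0.172 89 x 0.5062 0.5346 zmax 0.1298 ymin 0.166
0.184 88 x 0.5064 0.5349 zmax 0.1325 ymin 0.1781
0.196 85 x 0.5066 0.5352 zmax 0.1324 ymin 0.1901
0.208 109 x 0.503 0.5414 zmax 0.1366 ymin 0.202
0.22 108 x 0.5008 0.5497 zmax 0.1295 ymin 0.214
0.232 144 x 0.5011 0.5501 zmax 0.1349 ymin 0.2261
0.244 152 x 0.5001 0.5586 zmax 0.1477 ymin 0.238
0.256 79 x 0.5014 0.5588 zmax 0.16 ymin 0.25
0.268 19 x 0.5013 0.5588 zmax 0.1591 ymin 0.2622
side 671
0.124 36 x 0.5025 0.5213 zmax 0.124 ymin 0.1181
0.136 34 x 0.5032 0.5199 zmax 0.1241 ymin 0.1303
0.148 8 x 0.5013 0.5249 zmax 0.1308 ymin 0.142
0.16 114 x 0.5002 0.5378 zmax 0.1321 ymin 0.1542
0.172 34 x 0.504 0.5181 zmax 0.1267 ymin 0.1664
0.184 25 x 0.5054 0.5252 zmax 0.1258 ymin 0.1783
0.196 15 x 0.5056 0.5092 zmax 0.1193 ymin 0.1901
0.208 8 x 0.5028 0.5075 zmax 0.1156 ymin 0.2105
0.232 15 x 0.5004 0.5439 zmax 0.1073 ymin 0.2285
0.244 98 x 0.5002 0.545 zmax 0.1188 ymin 0.2385
0.256 76 x 0.5001 0.5487 zmax 0.1479 ymin 0.25
0.268 74 x 0.5 0.5597 zmax 0.1529 ymin 0.2623
```

View pics/e.png

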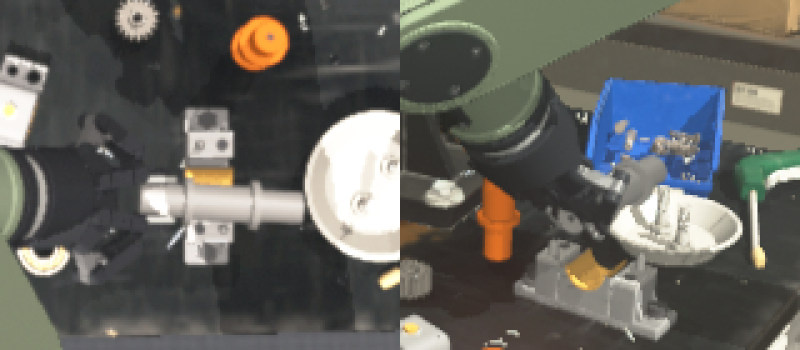

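The shaft is level over the block; a bit off in x (−1 cm) and yaw. I'll fit the shaft model to the clouds for exact corrections.

```bash
cat > fit.py <<'E'
from h import *
from scipy.optimize import minimize
def fit(W,g,zmin):
    m=(abs(W[...,0]-g[0])<.028)&(W[...,1]>g[1]-.075)&(W[...,1]<g[1]+.034)&(W[...,2]>zmin)&(W[...,2]<.16); P=W[m]
    def f(p):
        a=np.array([p[3],1,p[4]]); a/=np.linalg.norm(a); d=P-p[:3]; s=d@a; r=np.linalg.norm(d-s[:,None]*a,axis=1); s=abs(s)
        R=np.where(s<.024,.015,np.where(s<.030,.020,.013)); e=abs(r-R)
        e=np.minimum(e,np.hypot(np.maximum(0,np.maximum(.024-s,s-.030)),np.maximum(0,r-.02)))  # collar faces
        e=np.minimum(e,np.hypot(s-.066,np.maximum(0,r-.013)))
        return np.minimum(e,.004).mean()*1e3
    best=None
    for dy in (-.006,0,.006):
        for dz in (-.004,.004):
            r=minimize(f,np.array(g)+[0,dy,dz,0,0],method='Nelder-Mead',options=dict(maxiter=3000,xatol=1e-5,fatol=1e-5,initial_simplex=np.array(g)+[0,dy,dz,0,0]+np.vstack([np.zeros(5),np.diag([.004,.004,.004,.05,.05])])))
            if best is None or r.fun<best.fun: best=r
    print(len(P),best.x.round(4),round(best.fun,3)); return best.x
if __name__=='__main__':
    for c in ('top','side'): fit(cloud(c,np.load(f'pics/{c}2.npy')),[.5205,.183,.116,.05,0],.085)
E
python3 fit.py
```

```text
749 [0.5203 0.1817 0.1127 0.0809 0.0176] 0.925
287 [0.521  0.1844 0.1123 0.0758 0.0294] 0.535
```

```bash
python3 -m pendant '[[[0.5,0.05,-0.3,-0.02,0,0.047,10],[0.45,0,-1,0,0,0,10],[0,0,-1.5,0,0,0,10],[0,0,-1.2,0,0,0,10],[0,0,-0.8,0,0,0,10],[0,0,0,0,0,0,10],[0,0,0,0,0,0,10]]]'
python3 - <<'E'
from st import *
from fit import fit
s,M=st()
for c in ('top','side'):
    a,d=viewer.snapshot(c); fit(cloud(c,d),[s['tool_pos'][0],.183,s['tool_pos'][2]+.015,.03,0],.054)
E
```

```text
clock: 8.5
tool_pos: [0.5361, 0.2252, 0.0492]
eef_rot: [1.774, 1.777, -0.732]
ft_force: [0.1, 0.1, -5.2]
gripper_width: 0.279
t 8.5 tcp [0.5361 0.2252 0.0492] z [-0.013 -0.695 -0.719] y [ 1.    -0.004 -0.014] F [ 0.1  0.1 -5.2] w 0.279 q [ 0.57  0.76  1.35 -0.62  1.53  0.75]
662 [0.5333 0.1845 0.0642 0.0334 0.0026] 0.878
261 [5.341e-01 1.871e-01 6.300e-02 2.990e-02 2.000e-04] 0.545
```

```bash
python3 -m pendant '[[[-0.17,-0.2,-0.3,0,0,0,10],[0,0,-0.5,0,0,0,10],[0,0,-0.5,0,0,0,10],[0,0,-0.2,0,0,0,10],[0,0,0,0,0,0,10]]]'; python3 st.py; python3 -m pendant '[[[0,0,-0.15,0,0,0,10],[0,0,-0.15,0,0,0,10],[0,0,0,0,0,0,10]]]'
```

```text
clock: 9.22
tool_pos: [0.5348, 0.2234, 0.0342]
eef_rot: [1.775, 1.777, -0.73]
ft_force: [-1.0, -0.5, -5.1]
gripper_width: 0.277
t 9.22 tcp [0.5348 0.2234 0.0342] z [-0.012 -0.694 -0.72 ] y [ 1.    -0.004 -0.013] F [-1.  -0.5 -5.1] w 0.277 q [ 0.56  0.78  1.36 -0.62  1.51  0.76]
clock: 9.6
tool_pos: [0.5349, 0.2235, 0.0311]
eef_rot: [1.775, 1.777, -0.729]
ft_force: [-0.2, -0.1, -5.3]
gripper_width: 0.278
```

```bash
python3 -m pendant '[[[0,0,-0.1,0,0,0,10],[0,0,0,0,0,0,10]]]';python3 -m pendant '[[[0,0,-0.1,0,0,0,10],[0,0,0,0,0,0,10]]]'
python3 - <<'E'
from st import *
from fit import fit
s,M=st()
for c in ('top','side'):
    a,d=viewer.snapshot(c); fit(cloud(c,d),[s['tool_pos'][0],.183,s['tool_pos'][2]+.015,.03,0],.050)
E
```

```text
clock: 9.85
tool_pos: [0.5352, 0.2236, 0.0308]
eef_rot: [1.775, 1.776, -0.729]
ft_force: [-0.4, 0.2, -4.3]
gripper_width: 0.277
clock: 10.1
tool_pos: [0.5352, 0.2236, 0.0306]
eef_rot: [1.775, 1.775, -0.729]
ft_force: [0.3, -0.5, -3.6]
gripper_width: 0.281
t 10.1 tcp [0.5352 0.2236 0.0306] z [-0.011 -0.695 -0.719] y [ 1.    -0.005 -0.011] F [ 0.3 -0.5 -3.6] w 0.281 q [ 0.56  0.78  1.35 -0.62  1.51  0.77]
594 [ 0.5322  0.183   0.0456  0.0287 -0.0059] 0.982
211 [ 0.5323  0.1852  0.0446  0.0138 -0.0013] 0.59
```

```bash
python3 -m pendant '[[[0,0,-0.15,0,0,0,10],[0,0,-0.1,0,0,0,25],[0,0,0,0,0,0,32],[0,0,0,0,0,0,38],[0,0,0,0,0,0,45],[0,0,0,0,0,0,60],[0,0,0,0,0,0,60]]]'; python3 st.py; python3 -m pendant '[[[0,1,1,0,0,0,60],[0,2,2,0,0,0,60],[0,3,3,0,0,0,60],[0,3,3,0,0,0,60],[0,0,2,0.1,0,0,60],[0,0,2,0.16,0,0,60],[0,0,2,0.16,0,0,60],[0,0,1,0.16,0,0,100],[0,0,0,0.16,0,0,100],[0,0,0,0,0,0,100]]]';  python3 - <<'E'
from st import *
from fit import fit
s,M=st()
for c in ('top','side'):
    a,d=viewer.snapshot(c); save(c+'3.png',a); np.save(f'pics/{c}3.npy',d); W=cloud(c,d); fit(W,[.532,.184,.045,.03,0],.050)
    for n,z0,z1 in (('cap',.008,.05),('hub',.02,.05)):
        P=W[(np.hypot(W[...,0]-.602,W[...,1]-.359)<.062)&(W[...,2]>z0)&(W[...,2]<z1)]
        print(n,cv2.minAreaRect((P[:,:2]*1000).astype('f4')))
E
```

```text
clock: 11.08
tool_pos: [0.537, 0.2231, 0.0308]
eef_rot: [1.773, 1.771, -0.727]
ft_force: [0.2, 0.3, 0.1]
gripper_width: 0.602
t 11.07 tcp [0.537  0.2231 0.0308] z [-0.008 -0.697 -0.717] y [ 1.    -0.004 -0.007] F [0.2 0.3 0.1] w 0.602 q [ 0.56  0.79  1.35 -0.63  1.51  0.77]
clock: 12.32
tool_pos: [0.5368, 0.3234, 0.2037]
eef_rot: [2.201, 2.229, -0.001]
ft_force: [0.0, 0.8, -0.3]
gripper_width: 1.002
t 12.32 tcp [0.5368 0.3234 0.2037] z [ 0.006 -0.007 -1.   ] y [1.    0.013 0.005] F [ 0.   0.8 -0.3] w 1.002 q [ 0.41  0.34  1.44 -0.01  1.37  0.4 ]
604 [0.5321 0.1833 0.0457 0.0383 0.0071] 1.052
cap ((610.1747436523438, 355.1344909667969), (39.54929733276367, 78.74626922607422), 70.24783325195312)
hub ((603.92626953125, 363.0909118652344), (27.938037872314453, 49.181968688964844), 72.6102294921875)
314 [0.533  0.1857 0.0447 0.044  0.0069] 0.497
cap ((601.5476684570312, 360.56146240234375), (43.346561431884766, 98.49923706054688), 70.91867065429688)
hub ((601.8876953125, 359.9532775878906), (42.59525680541992, 51.82489776611328), 71.76567077636719)
```

```bash
python3 -m pendant '[[[2.5,1.3,-1,0,0,-0.166,72],[2.5,1.3,-3,0,0,-0.165,72],[1.7,0.9,-4,0,0,0,72],[0,0,-3,0,0,0,72],[0,0,-2,0,0,0,72],[0,0,0,0,0,0,72]]]'
python3 - <<'E'
from st import *
st()
a,_=viewer.snapshot('side'); b,_=viewer.snapshot('top')
u=proj('side',[.603,.3585,.04]).astype(int); v=proj('top',[.603,.3585,.04]).astype(int); print(u,v)
f=lambda p,c:cv2.resize(p[max(0,c[1]-65):c[1]+65,c[0]-60:c[0]+60],(390,420),interpolation=2)
save('f.png',np.hstack([f(a,u),f(b,v)]))
E
```

```text
clock: 13.18
tool_pos: [0.6014, 0.3707, 0.0647]
eef_rot: [2.529, 1.841, -0.02]
ft_force: [0.5, -0.4, -0.5]
gripper_width: 0.715
t 13.18 tcp [0.6014 0.3707 0.0647] z [-0.002 -0.018 -1.   ] y [ 0.952 -0.307  0.003] F [ 0.5 -0.4 -0.5] w 0.715 q [ 0.44  0.64  1.3  -0.02  1.21  0.76]
[274 251] [252 223]
```

View pics/f.png

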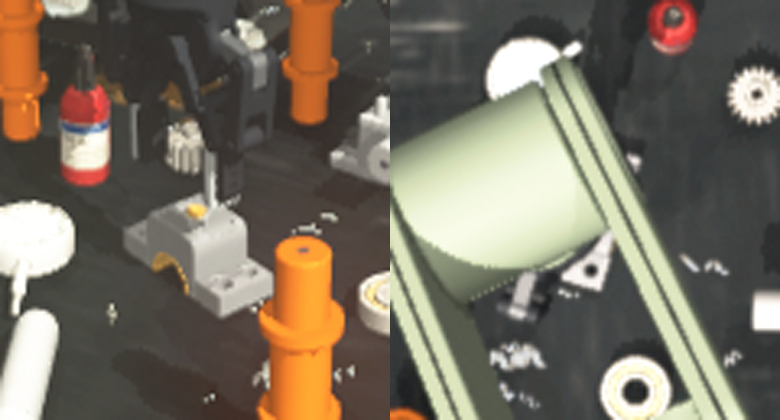

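Run:
```python
from st import *
s,M=st(); p=s['tool_pos']
u=np.array([274,251]); sc=lambda q:((proj('side',q)-u+[60,65])*[390/120,420/130]).round()
for w in (-.03,0,.03): print(w,sc(p+M[:,1]*w), sc(p+M[:,1]*w-M[:,2]*.009))
print('captop',sc([.602,.3585,.04]))
a,d=viewer.snapshot('side'); W=cloud('side',d); 
for (c,r) in [(208,180),(212,195),(115,150),(232,180)]:
    i,j=int(c/3.25+u[0]-60),int(r/3.23+u[1]-65); print(c,r,W[j,i].round(4))
```

```text
t 13.28 tcp [0.6033 0.3713 0.0679] z [ 0.003 -0.016 -1.   ] y [ 0.951 -0.308  0.007] F [0.5 0.5 0.3] w 0.719 q [ 0.44  0.64  1.29 -0.02  1.21  0.76]
-0.03 [214. 200.] [214. 186.]
0 [182. 179.] [182. 166.]
0.03 [152. 160.] [151. 146.]
captop [197. 212.]
208 180 [0.5709 0.3924 0.0887]
212 195 [0.5696 0.3911 0.0782]
115 150 [0.7365 0.2642 0.0011]
232 180 [0.5619 0.3831 0.0872]
```

```bash
python3 -m pendant '[[[0.05,-0.8,-0.5,0,0,0,72],[0.05,-0.45,-0.5,-0.016,0,0,72],[0,0,-1,0,0,0,72],[0,0,0,0,0,0,72]]]'; python3 st.py
```

```text
clock: 13.82
tool_pos: [0.6078, 0.3581, 0.0527]
eef_rot: [2.517, 1.828, -0.012]
ft_force: [-1.1, -0.4, -0.5]
gripper_width: 0.724
t 13.82 tcp [0.6078 0.3581 0.0527] z [ 0.011 -0.029 -1.   ] y [ 0.951 -0.309  0.02 ] F [-1.1 -0.4 -0.5] w 0.724 q [ 0.42  0.65  1.31 -0.03  1.18  0.75]
```

```bash
python3 -m pendant '[[[-0.35,0.1,-0.5,0.029,0.011,0,72],[0,0,-1.2,0,0,0,72],[0,0,-1,0,0,0,72],[0,0,-0.5,0,0,0,72],[0,0,0,0,0,0,72]]]'; python3 st.py
```

```text
clock: 14.45
tool_pos: [0.6034, 0.3589, 0.0174]
eef_rot: [-2.54, -1.845, 0.001]
ft_force: [0.0, -0.3, 0.6]
gripper_width: 0.719
t 14.45 tcp [0.6034 0.3589 0.0174] z [-0.002  0.001 -1.   ] y [ 0.951 -0.31  -0.002] F [ 0.  -0.3  0.6] w 0.719 q [0.41 0.69 1.33 0.   1.12 0.73]
```

```bash
python3 -m pendant '[[[0,0,-0.3,0,0,0,72],[0,0,-0.2,0,0,0,72],[0,0,-0.1,0,0,0,72],[0,0,0,0,0,0,64],[0,0,0,0,0,0,56],[0,0,0,0,0,0,48],[0,0,0,0,0,0,48]]]' 25; python3 st.py
```

```text
clock: 15.32
tool_pos: [0.6043, 0.3596, 0.0123]
eef_rot: [-2.54, -1.845, -0.002]
ft_force: [0.1, -0.6, -0.6]
gripper_width: 0.58
t 15.32 tcp [0.6043 0.3596 0.0123] z [ 0.     0.002 -1.   ] y [ 0.951 -0.309 -0.001] F [ 0.1 -0.6 -0.6] w 0.58 q [0.41 0.69 1.33 0.   1.11 0.73]
```

```bash
python3 -m pendant '[[[0,0,0,0,0,0,63],[0,0,-0.2,0,0,0,63],[0,0,-0.1,0,0,0,63]]]'; python3 -m pendant '[[[0,0,-0.2,0,0,0,63],[0,0,0,0,0,0,63]]]'
python3 - <<'E'
from st import *
s,M=st(); p=s['tool_pos']
a,d=viewer.snapshot('side'); W=cloud('side',d)
Q=p-M[:,1]*.03+M[:,0]*0
m=(np.hypot(W[...,0]-Q[0],W[...,1]-Q[1])<.022)&(W[...,2]>.008)&(W[...,2]<.08)
P=W[m]; rel=(P-p)@M; 
for z0 in np.arange(.008,.06,.003):
    k=abs(P[:,2]-z0)<.0015; 
    if k.any(): print(z0.round(3),k.sum(),'jaw',rel[k,1].min().round(4),rel[k,1].max().round(4),'wid',abs(rel[k,0]).max().round(4))
u=proj('side',[.59,.37,.03]).astype(int)
save('g.png',cv2.resize(a[u[1]-45:u[1]+45,u[0]-50:u[0]+50],(600,540),interpolation=2))
E
```

```text
clock: 15.7
tool_pos: [0.6048, 0.3597, 0.0104]
eef_rot: [-2.541, -1.846, -0.004]
ft_force: [-2.8, -2.0, 7.5]
gripper_width: 0.627
clock: 15.95
tool_pos: [0.605, 0.3598, 0.0108]
eef_rot: [-2.541, -1.846, -0.004]
ft_force: [0.6, 0.1, 0.6]
gripper_width: 0.634
t 15.95 tcp [0.605  0.3598 0.0108] z [ 0.001  0.002 -1.   ] y [ 0.951 -0.309  0.   ] F [0.6 0.1 0.6] w 0.634 q [0.41 0.7  1.33 0.   1.11 0.73]
0.008 19 jaw -0.0507 -0.0179 wid 0.02
0.011 30 jaw -0.0507 -0.0162 wid 0.0198
0.014 90 jaw -0.0508 -0.0208 wid 0.0212
0.017 19 jaw -0.0471 -0.0176 wid 0.0192
0.02 16 jaw -0.0384 -0.0194 wid 0.0193
0.023 21 jaw -0.0405 -0.0181 wid 0.0192
0.026 26 jaw -0.0433 -0.0199 wid 0.0203
0.029 23 jaw -0.042 -0.0188 wid 0.0189
0.032 25 jaw -0.0437 -0.0185 wid 0.0196
0.035 31 jaw -0.0433 -0.0193 wid 0.0204
0.038 33 jaw -0.0437 -0.0105 wid 0.0187
0.041 29 jaw -0.043 -0.0102 wid 0.0175
0.044 19 jaw -0.0434 -0.028 wid 0.014
0.047 14 jaw -0.0433 -0.0288 wid 0.0129
0.05 11 jaw -0.042 -0.0291 wid 0.0135
0.053 9 jaw -0.0425 -0.029 wid 0.0145
0.056 5 jaw -0.0409 -0.0289 wid 0.0148
0.059 8 jaw -0.0416 -0.0284 wid 0.0152
```

View pics/g.png

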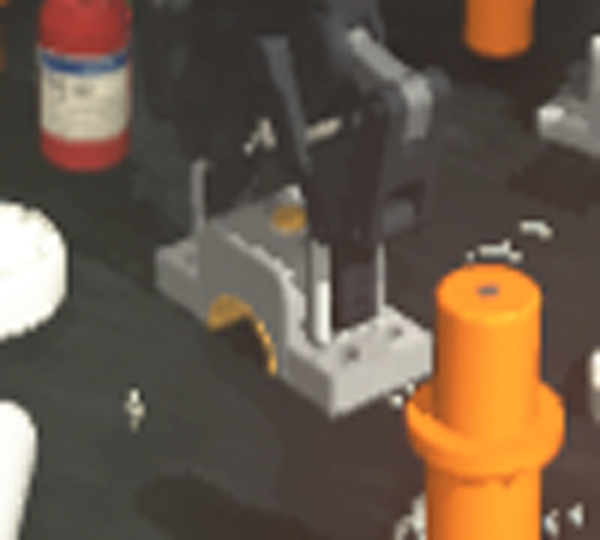

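Fingertips touch the ears at TCP z≈0.0105 (7.5 N). I'll raise 1 mm, grip, and lift.

```bash
python3 -m pendant '[[[0,0,0.08,0,0,0,62],[0,0,0,0,0,0,55],[0,0,0,0,0,0,45],[0,0,0,0,0,0,45],[0,0,0.5,0,0,0,45],[0,-0.5,2,0,0,0,45],[-0.5,-1,3,0,0,0,45],[-0.5,-1,3,0,0,0,45],[-0.5,-1,3,0,0,0,45],[0,0,0,0,0,0,45],[0,0,0,0,0,0,45]]]' 80; python3 st.py
```

```text
clock: 17.38
tool_pos: [0.5866, 0.321, 0.1289]
eef_rot: [-2.541, -1.845, 0.006]
ft_force: [1.2, -0.4, -2.6]
gripper_width: 0.565
t 17.38 tcp [0.5866 0.321  0.1289] z [-0.004 -0.001 -1.   ] y [ 0.951 -0.31  -0.003] F [ 1.2 -0.4 -2.6] w 0.565 q [0.37 0.49 1.38 0.   1.27 0.69]
```

```bash
python3 -m pendant '[[[-0.8,-2.5,0,0,0,0.1,45],[-1,-2.8,0,0,0,0.1,45],[-1,-2.8,0,0,0,0.085,45],[-1,-2.8,0,0,0,0,45],[-0.8,-1.8,0,0,0,0,45],[-0.3,-0.6,-1,0,0,0,45],[0,0,-1.5,0,0,0,45],[0,0,0,0,0,0,45],[0,0,0,0,0,0,45]]]'; python3 st.py
```

```text
clock: 18.5
tool_pos: [0.53, 0.1866, 0.0896]
eef_rot: [-2.231, -2.195, 0.029]
ft_force: [-1.4, -1.0, -2.6]
gripper_width: 0.568
t 18.5 tcp [0.53   0.1866 0.0896] z [-0.022 -0.005 -1.   ] y [ 1.    -0.016 -0.021] F [-1.4 -1.  -2.6] w 0.568 q [ 0.18  0.35  1.68 -0.    1.14  0.2 ]
```

```bash
python3 -m pendant '[[[0.4,-0.25,0,-0.005,-0.021,-0.015,45],[0,0,0,0,0,0,45],[0,0,0,0,0,0,45]]]'
python3 - <<'E'
from st import *
s,M=st(); p=s['tool_pos']
for c in ('side','top'):
    a,d=viewer.snapshot(c); W=cloud(c,d); save(c+'4.png',a)
    P=W[(np.hypot(W[...,0]-.533,W[...,1]-.184)<.07)&(W[...,2]>.072)&(W[...,2]<.094)]
    print(c,len(P)); 
    if len(P)>10:
        rc=cv2.minAreaRect((P[:,:2]*1000).astype('f4')); print(np.round(rc[0],1),np.round(rc[1],1),rc[2],np.percentile(P[:,0],[1,99]).round(4),np.percentile(P[:,1],[1,99]).round(4), P[:,2].min())
        for x in np.arange(.48,.59,.012):
            Q=P[abs(P[:,0]-x)<.006]; 
            if len(Q)>4: print(round(x,3),len(Q),Q[:,1].min().round(4),Q[:,1].max().round(4),Q[:,2].min().round(4),Q[:,2].max().round(4))
a=cv2.imread('pics/side4.png'); b=cv2.imread('pics/top4.png'); u=proj('side',[.533,.184,.07]).astype(int); v=proj('top',[.533,.184,.07]).astype(int)
f=lambda q,c:cv2.resize(q[c[1]-52:c[1]+52,c[0]-49:c[0]+49],(395,420),interpolation=3)
cv2.imwrite('pics/i.png',np.hstack([f(a,u),f(b,v)]))
E
```

```text
clock: 18.88
tool_pos: [0.5353, 0.185, 0.0905]
eef_rot: [2.249, 2.181, -0.007]
ft_force: [0.0, -0.8, -3.7]
gripper_width: 0.567
t 18.88 tcp [0.5353 0.185  0.0905] z [ 0.003 -0.009 -1.   ] y [ 1.    -0.031  0.003] F [ 0.  -0.8 -3.7] w 0.567 q [ 0.19  0.34  1.68 -0.01  1.11  0.22]
side 384
[534.2 183.5] [48.5 98.5] 88.34346008300781 [0.4859 0.583 ] [0.1669 0.2078] 0.07559598289547363
0.48 9 0.1684 0.1994 0.0801 0.0925
0.492 113 0.1603 0.2082 0.0772 0.0938
0.504 78 0.1657 0.2087 0.0772 0.0936
0.516 33 0.195 0.2068 0.0756 0.0937
0.528 7 0.2009 0.2059 0.0898 0.0936
0.552 38 0.1802 0.2052 0.0778 0.0938
0.564 38 0.194 0.2048 0.0765 0.0934
0.576 57 0.1805 0.2046 0.0789 0.0934
0.588 8 0.171 0.2027 0.0794 0.0927
top 36
[574.6 181.6] [38.9 14.6] 88.83473205566406 [0.5676 0.5822] [0.1622 0.2011] 0.07682579293346257
0.564 7 0.1958 0.2011 0.0796 0.0928
0.576 27 0.162 0.201 0.0768 0.0939
```

View pics/i.png

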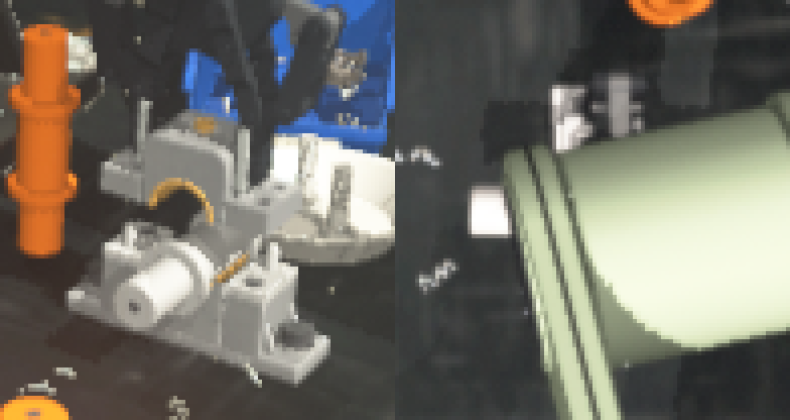

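```bash
python3 -m pendant '[[[-0.25,0,-0.3,0.009,0,-0.008,45],[0,0,-0.7,0,0,0,45],[0,0,-0.3,0,0,0,45],[0,0,0,0,0,0,45],[0,0,0,0,0,0,45]]]'
python3 - <<'E'
from st import *
s,M=st(); z=s['tool_pos'][2]-.0115
a,d=viewer.snapshot('side'); W=cloud('side',d)
def edges(z0,z1,W,t):
    P=W[(abs(W[...,0]-.533)<.056)&(abs(W[...,1]-.185)<.03)&(W[...,2]>z0)&(W[...,2]<z1)]
    rc=cv2.minAreaRect((P[:,:2]*1000).astype('f4')); print(t,len(P),np.round(rc[0],1),np.round(rc[1],1),round(rc[2],2),'x',np.percentile(P[:,0],[1,99]).round(4))
    for x0 in (.492,.572):
        Q=P[abs(P[:,0]-x0)<.01]; print('  y+ edge',x0,np.percentile(Q[:,1],[90,98]).round(4))
edges(z+.001,z+.0145,W,'cap'); 
W1=cloud('side',np.load('pics/side1.npy')); edges(.03,.0465,W1,'block'); edges(.03,.0465,W,'block now')
E
```

```text
clock: 19.6
tool_pos: [0.5324, 0.1847, 0.0763]
eef_rot: [2.264, 2.176, 0.003]
ft_force: [-0.4, 0.1, -2.9]
gripper_width: 0.568
t 19.6 tcp [0.5324 0.1847 0.0763] z [ 0.002  0.    -1.   ] y [ 0.999 -0.04   0.002] F [-0.4  0.1 -2.9] w 0.568 q [ 0.18  0.36  1.7  -0.    1.08  0.22]
cap 335 [531.4 185. ] [43.7 98.3] 88.01 x [0.483  0.5798]
  y+ edge 0.492 [0.2059 0.2072]
  y+ edge 0.572 [0.2025 0.2038]
block 542 [531.9 184.4] [43.8 96.9] 87.43 x [0.484  0.5795]
  y+ edge 0.492 [0.2052 0.2063]
  y+ edge 0.572 [0.203  0.2042]
block now 383 [531.7 186.1] [55.5 96.6] 85.1 x [0.4842 0.5797]
  y+ edge 0.492 [0.2051 0.2067]
  y+ edge 0.572 [0.2034 0.2045]
```

```bash
python3 -m pendant '[[[0.03,0,-0.3,0,0,0.01,45],[0,0,-0.3,0,0,0,45],[0,0,-0.2,0,0,0,45],[0,0,0,0,0,0,45]]]'; python3 -m pendant '[[[0,0,-0.2,0,0,0,45],[0,0,-0.2,0,0,0,45]]]'; python3 st.py
```

```text
clock: 20.15
tool_pos: [0.5329, 0.1848, 0.0679]
eef_rot: [2.252, 2.188, 0.003]
ft_force: [0.3, -0.6, -3.3]
gripper_width: 0.566
clock: 20.4
tool_pos: [0.5331, 0.1848, 0.064]
eef_rot: [2.252, 2.188, 0.004]
ft_force: [0.8, 0.6, -2.8]
gripper_width: 0.566
t 20.4 tcp [0.5331 0.1848 0.064 ] z [ 0.003  0.    -1.   ] y [ 1.    -0.029  0.003] F [ 0.8  0.6 -2.8] w 0.566 q [ 0.18  0.37  1.71 -0.    1.06  0.21]
```

```bash
python3 -m pendant '[[[0,0,-0.2,0,0,0,45],[0,0,-0.2,0,0,0,45],[0,0,-0.1,0,0,0,45],[0,0,0,0,0,0,45]]]'; python3 -m pendant '[[[0,0,-0.15,0,0,0,45],[0,0,-0.15,0,0,0,45]]]'; python3 st.py
```

```text
clock: 20.9
tool_pos: [0.5329, 0.1848, 0.0583]
eef_rot: [2.252, 2.188, 0.003]
ft_force: [-0.0, -0.4, -2.2]
gripper_width: 0.563
clock: 21.15
tool_pos: [0.5332, 0.1848, 0.0577]
eef_rot: [2.252, 2.188, 0.002]
ft_force: [-3.8, -0.8, 8.8]
gripper_width: 0.564
t 21.15 tcp [0.5332 0.1848 0.0577] z [ 0.002  0.    -1.   ] y [ 1.    -0.029  0.002] F [-3.8 -0.8  8.8] w 0.564 q [ 0.18  0.39  1.71 -0.    1.05  0.21]
```

```bash
python3 -m pendant '[[[0.02,0,-0.2,0,0,0,45],[0.02,0,-0.22,0,0,0,45]]]'
python3 - <<'E'
from st import *
s,M=st(); a,d=viewer.snapshot('side'); s,M=st(); a,d=viewer.snapshot('side'); s,M=st(); W=cloud('side',d); save('side5.png',a)
W1=cloud('side',np.load('pics/side1.npy'))
m=(abs(W[...,0]-.532)<.046)&(abs(W[...,1]-.184)<.017)
for x0 in np.arange(.488,.58,.008):
    Q=W[m&(abs(W[...,0]-x0)<.004)]; Q1=W1[m&(abs(W1[...,0]-x0)<.004)]; print(x0.round(3),'zs',np.sort(Q[:,2])[-12::3].round(4) if len(Q) else '','ear-level med',np.median(Q[(Q[:,2]>.055)&(Q[:,2]<.066)][:,2]).round(4),'joint was',np.median(Q1[(Q1[:,2]>.041)&(Q1[:,2]<.05)][:,2]).round(4))
u=proj('side',[.533,.184,.06]).astype(int); save('j.png',cv2.resize(a[u[1]-40:u[1]+40,u[0]-40:u[0]+40],(560,560),interpolation=2))
E
```

```text
clock: 21.4
tool_pos: [0.5332, 0.1848, 0.0577]
eef_rot: [2.253, 2.189, -0.001]
ft_force: [-6.6, -0.2, 12.2]
gripper_width: 0.563
t 21.4 tcp [0.5332 0.1848 0.0577] z [-0.    -0.001 -1.   ] y [ 1.    -0.029 -0.   ] F [-6.6 -0.2 12.2] w 0.563 q [ 0.18  0.39  1.71 -0.    1.05  0.21]
t 21.45 tcp [0.5332 0.1848 0.0577] z [-0.    -0.001 -1.   ] y [ 1.    -0.029 -0.   ] F [-6.1 -0.7 10.7] w 0.562 q [ 0.18  0.39  1.71 -0.    1.05  0.21]
t 21.5 tcp [0.5333 0.1849 0.0577] z [-0.    -0.001 -1.   ] y [ 1.    -0.029 -0.   ] F [-6.3 -2.3 10.2] w 0.56 q [ 0.18  0.39  1.71 -0.    1.05  0.21]
0.488 zs [0.1648 0.1659 0.1666 0.1676] ear-level med 0.0596 joint was 0.0435
0.496 zs [0.3342 0.3349 0.3354 0.3358] ear-level med 0.059 joint was 0.0475
0.504 zs [0.3301 0.3358 0.336  0.3362] ear-level med 0.0596 joint was 0.0455
0.512 zs [0.1726 0.1748 0.1769 0.1786] ear-level med 0.0637 joint was 0.0452
0.52 zs [0.1717 0.1738 0.1751 0.1757] ear-level med nan joint was nan
0.528 zs [0.1693 0.1712 0.1724 0.1741] ear-level med nan joint was nan
0.536 zs [0.1688 0.169  0.1718 0.1737] ear-level med nan joint was nan
0.544 zs [0.1673 0.1698 0.1713 0.1725] ear-level med 0.0609 joint was nan
0.552 zs [0.1679 0.1697 0.1715 0.1735] ear-level med 0.0562 joint was nan
0.56 zs [0.1705 0.1717 0.1726 0.1742] ear-level med 0.0635 joint was 0.0458
0.568 zs [0.1727 0.1755 0.1771 0.2305] ear-level med 0.0593 joint was 0.0439
0.576 zs [0.1177 0.1569 0.1629 0.1666] ear-level med 0.0596 joint was 0.0456
  return _methods._mean(a, axis=axis, dtype=dtype,
  ret = ret.dtype.type(ret / rcount)
```

View pics/j.png

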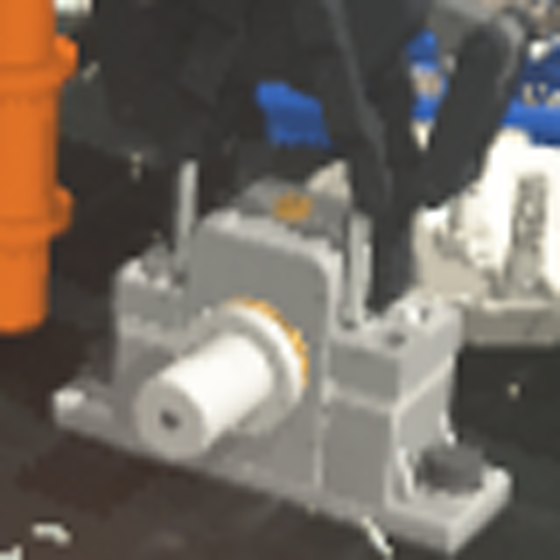

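Cap is seated: ear tops at 0.0596 m on both sides (0.060 expected), no visible gap at the joint. Now I'll set the final push.

```bash
python3 -m pendant '[[[-0.03,0,-0.28,0,0,0,45],[-0.03,0,-0.3,0,0,0,45]]]'
python3 - <<'E'
from st import *
for i in range(5): st(); viewer.snapshot('top')
E
```

```text
clock: 21.75
tool_pos: [0.5332, 0.1848, 0.0576]
eef_rot: [2.253, 2.189, -0.001]
ft_force: [-7.9, -2.7, 15.0]
gripper_width: 0.567
t 21.75 tcp [0.5332 0.1848 0.0576] z [-0.    -0.001 -1.   ] y [ 1.    -0.029 -0.   ] F [-7.9 -2.7 15. ] w 0.567 q [ 0.18  0.39  1.71 -0.    1.05  0.21]
t 21.8 tcp [0.5332 0.1848 0.0577] z [ 0.    -0.001 -1.   ] y [ 1.    -0.029  0.   ] F [-6.4 -1.8 14.6] w 0.562 q [ 0.18  0.39  1.71 -0.    1.05  0.21]
t 21.85 tcp [0.5332 0.1848 0.0576] z [-0.    -0.001 -1.   ] y [ 1.    -0.029  0.   ] F [-6.8 -3.4 14.5] w 0.559 q [ 0.18  0.39  1.71 -0.    1.05  0.21]
t 21.9 tcp [0.5332 0.1848 0.0576] z [-0.    -0.001 -1.   ] y [ 1.    -0.029 -0.   ] F [-6.  -2.8 13.8] w 0.56 q [ 0.18  0.39  1.71 -0.    1.05  0.21]
t 21.95 tcp [0.5332 0.1848 0.0576] z [-0.    -0.001 -1.   ] y [ 1.    -0.029 -0.   ] F [-6.5 -2.9 14.2] w 0.564 q [ 0.18  0.39  1.71 -0.    1.05  0.21]
```

Run:
```python
from st import *
print(manip.job_done()); st()
```

```text
the job is handed in; nothing more can be done
None
the job is handed in; nothing more can be done
```

The shaft lies on its side in the half bore with its collars straddling the block. The cap is seated flush over it on both dowels, and the arm is still gripping it and pressing down. I handed the job in at about 22 s of the 64 s allowed.

**What I did:** I picked up the steel shaft by its upper end with the tool tilted 45°, turned it 90° in the air, lowered it slowly into the bore and let go. I then gripped the cap across its hub, lowered it over the dowels with no resistance, and pressed it home.

**Last checks:**
- **Shaft:** after release it sat within about 1–1.5 mm of the block's centre in both cameras, at the expected height (axis at about 45 mm).
- **Cap:** the ear tops measured 59.0–59.6 mm high near both ends, against 60 mm expected. The last picture shows no gap at the joint.
- **Push:** the wrist force was steady at about 14–15 N downwards, against the 14.7 N you asked for.

**What was less clean:**
- A sideways force of about 6–7 N remained while pressing. A small shift in x did not remove it, but the cap did not move.
- The two cameras disagreed by 2–3 mm in y, so I compared positions within one camera.
- I did not measure the other things on the bench again. No contact with them was seen, and those visible in the last pictures looked undisturbed.

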